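Time and hold a glued nesting doll in the bench glue press

TASK

Start the glue timer by pushing the green button all the way down and letting it spring back up; leave the red stop button alone. Then push the wooden palm knob of the blue glue press down by 25 mm, so that the brass collar's top edge lies in the green band of the rod and the sprung pad presses on the doll, and finish the program while still holding the knob there. Never push it into the red band (that cracks the doll), and leave the doll standing in its seat and everything else where it is.

Things in the scene. Friction and masses are not known exactly. Their poses are not given: they have to be found in the camera images.
- start_top (a point): centre of the top face of the green start button: a green cap 32 mm wide in a black round collar (48 mm wide) on a grey box 80 x 80 x 45 mm fixed to the table. Site z axis up. At rest this point is 67 mm above the table, 10 mm above the collar; it moves down with the cap. Its place may be swapped with the red one's.
- start (a joint): travel of the green button, 0 at rest, 0.006 (m) fully down at its stop; it springs back. About 1.5 N starts it moving and 5 N takes it fully down
- stop_top (a point): centre of the top face of the red stop button, same box and sizes as the green one; not to be pressed
- stop (a joint): travel of the red button, 0 at rest, 0.006 fully down
- press: blue bench glue press fixed to the table: base 130 (x) x 170 (y) x 20 mm high; columns 18 mm thick at y = -70 and +70 mm; cross beam 50 (x) x 170 (y) mm, 183 to 207 mm above the table; on it a brass collar 36 mm wide, top edge at 215 mm. Origin: centre of the base underside, on the table; z up. The upright rod with the palm knob is straight above the origin
- ram (a joint): how far the palm knob and rod are pushed down, m: 0 at rest (up), 0.036 at the stop; springs back up. The pad meets the doll at about 0.012. Push needed: about 2 N at the start, 4 N at 0.012, then steeper to about 14 N at 0.025 and 18 N at 0.031. The collar edge is in the rod's green band from 0.021 to 0.029, in its red band from 0.033 on
- palm_knob: the pushed part: dark wooden mushroom knob with its rod; the knob is 52 mm wide, 26 mm high, flat top 36 mm wide. Origin: centre of the knob's underside, 258 mm above the table at rest; z up
- knob_top (a point): centre of the knob's flat top, 284 mm above the table at rest (259 mm when pushed down 25 mm); moves straight down with the knob; push here from above
- pad: round felt-faced pad 34 mm wide on a spring below the rod; origin: centre of its underside, 117 mm above the table at rest, 12 mm above the doll. It goes down with the knob until it meets the doll, then its spring is compressed
- doll: small nesting doll, freshly glued, red body with yellow headscarf, 48 mm wide, 85 mm high, about 90 g, standing loose on the press base inside a low brass ring (5 mm high). Origin: centre of its underside, 20 mm above the table; z up
- jar_green: closed green paint jar, white cap, 46 mm wide, 62 mm high; a bystander, origin at the centre of its underside
- jar_ochre: closed yellow paint jar, white cap, 46 mm wide, 62 mm high; a bystander, origin at the centre of its underside
- jar_lid: loose white jar lid with a green top face lying on the table, 40 mm wide, 12 mm high; a bystander, origin at the centre of its underside
- blank_tall: bare wooden doll blank, 84 mm wide, 160 mm high; a bystander, origin at the centre of its underside
- blank_small: bare wooden doll blank, 42 mm wide, 75 mm high; a bystander, origin at the centre of its underside
- doll_blue: finished nesting doll, blue body and red headscarf, 58 mm wide, 105 mm high; a bystander, origin at the centre of its underside
- brush_pot: white and blue pot of brushes, 76 mm wide, 190 mm high to the brush tips; a bystander, origin at the centre of its underside
Mind the look-alikes: they are no part of the job. What is shaped like the part that bears start_top but orange is not meant.

How it is judged (in metres and radians):
On the way, in this order (a step that is already met when the one before it is completed fails the run):
1. the green start button is pushed fully down (value of joint start above 0.005 m), for 0.05 s.
2. the green button is let go and has sprung back (value of joint start below 0.0015 m), for 0.1 s.
3. the palm knob is held pushed down about 25 mm by the robot, the pad pressing on the doll (value of joint ram between 0.021 and 0.029 m and contact force between any of the fingers, the arm and palm_knob above 3 N and contact force between pad and doll above 3 N), for 0.5 s.
At the end, for the whole second after the job is handed in: the robot is still holding the palm knob (over 3 N on it), steady at 21 to 29 mm of travel (collar edge in the green band), the pad pressing on the doll with more than 3 N, the doll upright (within 0.1 rad) in its seat on the press base (within 10 mm), both buttons up (all of step 3 and velocity of joint ram between -0.01 and 0.01 m/s and value of joint each of start, stop below 0.0015 m and angle between doll's own z axis and vertical below 0.1 rad and z of doll in the frame of press between 0.015 and 0.025 m and horizontal distance between doll and press below 0.01 m); the arm keeps its last pose, push and grip.
It fails at once if the red stop button is pressed (more than 3 mm) (value of joint stop above 0.003 m).
It fails at once if the palm knob is pushed into the red band (more than 33 mm) (value of joint ram above 0.033 m).
It fails at once if the doll is tipped or knocked out of its seat (angle between doll's own z axis and vertical above 0.25 rad or distance of doll from where it was at the start of the episode above 0.015 m).
It fails at once if a bystander is moved by more than 20 mm (distance of any of jar_green, jar_ochre, jar_lid, blank_tall, blank_small, doll_blue, brush_pot from where it was at the start of the episode above 0.02 m).
It also fails if it takes over 48 s, if anything falls off the work surface, if the arm or the gripper's body presses on something with over 40 N, if the wrist force passes 120 N, or if a joint passes its speed limit or range.

ROBOT

A 6-joint arm with a two-finger parallel gripper is mounted at the origin on the work surface. World frame = base frame: x ahead of the robot, y to its left, z up, the work surface at z = 0. Lengths are in mm, angles in rad, forces in N, time in s.
With the tool pointing down it reaches from about 300 to 775 mm from the base axis. Payload 14.6 kg.
Tool frame: the origin (TCP) lies at the very end of the fingers, on their centre line; the grasp point (between the pads) lies 19 mm behind it; z points along the fingers, y is the line along which they close (so a half turn about z gives the same grasp; the last joint's range is limited). The gripper opens to 94 mm and grips with 3 to 60 N. Pads are 16 mm wide; open, the fingers measure 119 mm over their backs; the gripper's body (75 mm by 177 mm) begins 78 mm behind the grasp point.
Start: joints at [1.149, 0.3, 1.521, -0, 1.321, -0.067], TCP at [191.068, 515.734, 174.646] pointing down, gripper open.
Joint ranges: [-3.03, 3.03], [-0.79, 2.21], [0.23, 2.52], [-1.04, 4.18], [0, 3.07], [-2.55, 2.55]. Speed limits (rad/s): [2.22, 2.22, 2.57, 3.14, 3.14, 3.14].

INTERFACE

Orientations are given as [roll, pitch, yaw] about the fixed x, y, z axes, in that order (R = Rz(yaw) Ry(pitch) Rx(roll)).
In Python, from cell import manip gives the robot as it stands.
- The arm moves only by the tool servo_tool, never from a script. Its argument "motion" is a list that holds one entry, the list of rows, each a list of 7 numbers: the shift along the world's x, y, z as a fraction of full scale, then the turn, a rotation vector about the world's x, y, z as a fraction of full scale, then the closure, from 0 (fully open) to 1 (shut). In form: [[[x, y, z, rx, ry, rz, gripper], ...]]. A call has 1 to 10 rows; each row is the pose to reach, as a shift and turn from the pose commanded when the call began, turning the shorter way round; what a row does not reach only later rows make up. Full scale, the value 1, is 0.5 m for a shift and pi rad for a turn. A row lasts 1/10 s, in which the tool goes at most 50 mm and 8.59 degrees, less where a joint would pass 70% of its speed; a pose out of reach is approached as far as the arm can. A call with a number of a shift or a turn outside -1 to 1 is refused whole. A call with a gripper value outside its range is refused whole. The fingers move at their own pace and stop on an object; "newtons" is the grip in N (left out, the last holds). Time passes only in rows, so rows that repeat a pose let the fingers close. It gives the time, the measured TCP pose, the force, the opening and the grip force at its end, in the units of the state.
- manip.read_state(): the state, without advancing time (a new reading comes with each control period).
- manip.camera(name): name is "side" or "top"; returns a dict with "frame" (420x560x3 uint8, red, green, blue), "range_z" (420x560 float32, mm along the optical axis (not along the pixel's ray), 0 where there is no reading), "vfov" (degrees; the focal length in pixels is half the picture's height over the tangent of half this angle, whatever the lens; pixels are square), "cx", "cy" (the principal point, pixels), "k1" (the pictures are not rectified: a ray, as slopes to the right and down, at radius r is drawn at 1 + k1 r^2 times it, then the intrinsics apply), "cam_to_world" (4x4, takes a point from camera to world coordinates). Camera axes: x right, y down, z forward; pixel columns grow to the right and rows downward; lengths in mm; the calibration is good to about 2 mm. A picture is of the moment at which its call begins.
- manip.sign_off(): hands the job in; it is judged then, once.
The state is a dict: "clock": time; "joints": joint angles; "qd": joint speeds; "effort": joint torques, N m; "eef_pos": TCP position; "eef_rot": TCP orientation; "wrist_force": force on the tool from outside, world axes, zero at the start; "moment": the same for the moment, N m; "finger_gap": finger opening in mm; "finger_force": force on a finger pad.
Only numpy, scipy, OpenCV 4.12 (cv2) and the standard library are available. Lean on these libraries where they do the work, as an engineer would, in place of code of your own. Each camera call takes 0.05 s, during which the arm holds its last target. There are 200 camera calls.

## Working session

There is one attempt and no reset: what is moved stays moved. The work goes in short steps, Python scripts to look and compute and a tool call to move; the robot and the scene stay as the last step left them, time stands still between calls to the robot, and variables do not carry over. Pictures are saved under pics/ and viewed, at most 10 in all, crops included, and the job is handed in when it is done.

Besides the shell and the picture viewer there is one more tool, called in YAML: its name, and indented under it one key for each argument. servo_tool: Moves the arm, as the interface text tells. Its arguments: {"type":"object","properties":{"motion":{"type":"array"},"newtons":{"type":"number"}},"required":["motion"]}

```bash
mkdir -p pics; cat > h.py <<'E'
import numpy as np,cv2
from cell import manip
def cam(n):
    c=manip.camera(n); return c
def rays(c,u,v):
    f=c["frame"].shape[0]/2/np.tan(np.radians(c["vfov"])/2)
    K=np.array([[f,0,c["cx"]],[0,f,c["cy"]],[0,0,1.]])
    p=np.stack([np.ravel(u),np.ravel(v)],-1).astype(float)[:,None]
    p=cv2.undistortPoints(p,K,np.array([c["k1"],0,0,0.]))[:,0]
    return np.c_[p,np.ones(len(p))]
def plane(c,u,v,z):
    T=np.array(c["cam_to_world"]); d=rays(c,u,v)@T[:3,:3].T; o=T[:3,3]
    return o+d*((z-o[2])/d[:,2])[:,None]
def depth(c,u,v):
    T=np.array(c["cam_to_world"]); z=c["range_z"][np.ravel(v).astype(int),np.ravel(u).astype(int)]
    return (rays(c,u,v)*z[:,None])@T[:3,:3].T+T[:3,3]
E
python3 - <<'E'
from h import *
s=manip.read_state();print({k:np.round(v,3) for k,v in s.items()})
for n in("top","side"):
    c=cam(n);np.save(f"{n}.npy",c,allow_pickle=True)
    cv2.imwrite(f"pics/{n}0.png",cv2.resize(c["frame"][...,::-1],(800,600)));print(n,c["vfov"],c["k1"],np.round(c["cam_to_world"],2).tolist())
E
```

```text
{'clock': np.float64(0.0), 'joints': array([ 1.149,  0.3  ,  1.522,  0.   ,  1.321, -0.067]), 'qd': array([ 0.001, -0.   , -0.   ,  0.   , -0.002,  0.002]), 'effort': array([ 2.0000e-03, -5.3181e+01, -3.5275e+01,  7.1000e-02,  2.4000e-02,
       -0.0000e+00]), 'eef_pos': array([190.958, 515.464, 174.076]), 'eef_rot': array([-3.14 , -0.   ,  2.787]), 'wrist_force': array([ 0.155, -0.684,  1.319]), 'moment': array([-0.032, -0.003, -0.   ]), 'finger_force': np.float64(0.0), 'finger_gap': np.float64(94.113)}
top 57.6906000249428 -0.07905944407431528 [[0.04, -0.98, 0.2, 365.25], [-1.0, -0.04, 0.01, -0.73], [-0.0, -0.2, -0.98, 1155.64], [0.0, 0.0, 0.0, 1.0]]
side 45.55554929334619 -0.17843141257645642 [[0.79, -0.32, 0.53, -117.1], [-0.62, -0.43, 0.66, -814.32], [0.02, -0.84, -0.54, 856.39], [0.0, 0.0, 0.0, 1.0]]
```

View pics/top0.png

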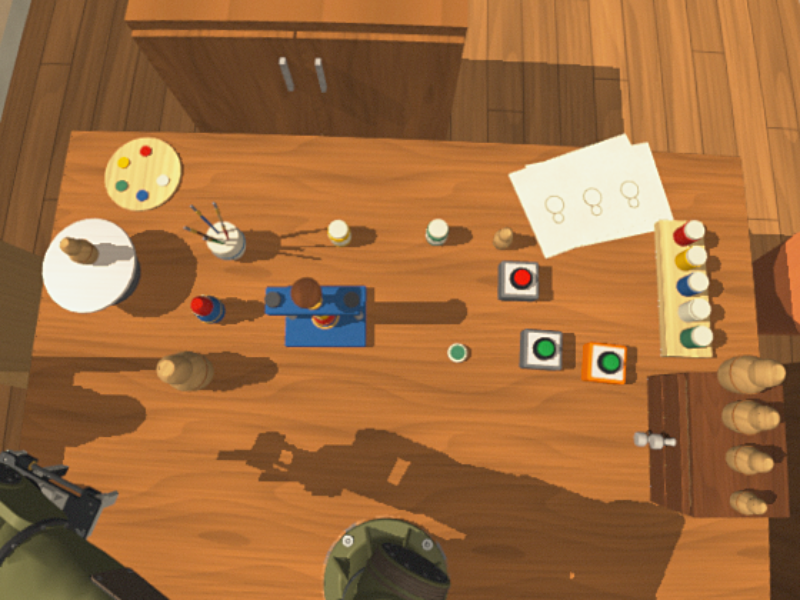

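View pics/side0.png

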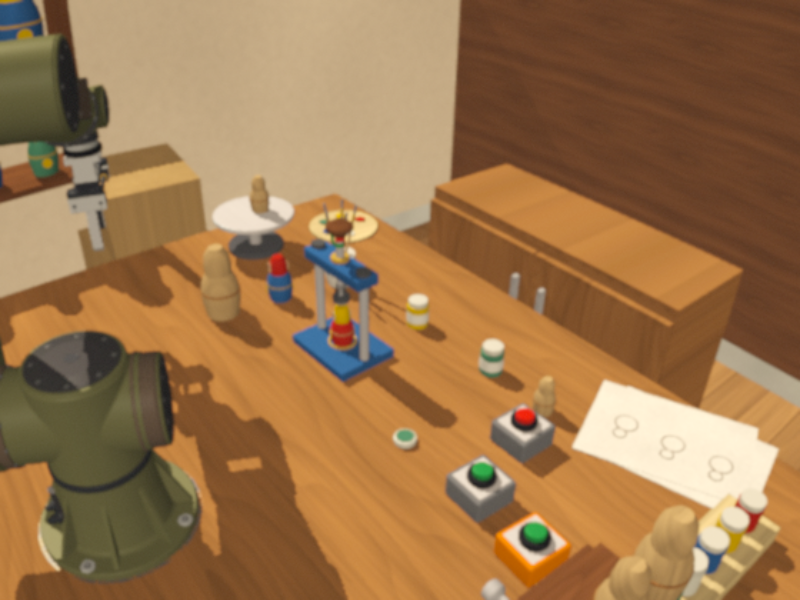

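Both views show the candidates for the green button:

| Thing | Top view pixel (800 px picture) | Side view pixel |
|---|---|---|
| Green cap on grey box | (545,349) | (482,473) |
| Green cap on orange box, the decoy | (611,362) | (535,535) |
| Green-topped jar lid | (457,352) | (405,438) |
| Green jar | (437,232) | – |
| Red stop button | (522,279) | (525,420) |

By the description I choose the grey-box cap. The press knob is at top (307,292) and side (340,229).

```bash
python3 - <<'E'
from h import *
def blob(c,m,u,v):
    n,l,st,ce=cv2.connectedComponentsWithStats(m.astype(np.uint8)); 
    d=np.hypot(*(ce[1:]-[u,v]).T)+1e3*(st[1:,4]<15); i=1+d.argmin(); return ce[i],st[i],l==i
C={n:np.load(n+".npy",allow_pickle=True).item() for n in("top","side")}
P={"top":dict(start=(381,244),decoy=(428,253),stop=(365,195),knob=(215,205)),"side":dict(start=(337,331),decoy=(374,374),stop=(367,294),knob=(238,160))}
for n,c in C.items():
    h=cv2.cvtColor(c["frame"],cv2.COLOR_RGB2HSV).astype(int);H,S,V=h[...,0],h[...,1],h[...,2]
    M=dict(start=(H>45)&(H<85)&(S>120)&(V>60),stop=((H<5)|(H>174))&(S>170)&(V>120)); M["decoy"]=M["start"]
    for k in("start","decoy","stop"):
        ce,st,l=blob(c,M[k],*P[n][k]); v,u=np.nonzero(l); print(n,k,ce.round(1),st[4],plane(c,*ce,67).round(1),"depth med",np.median(depth(c,u,v),0).round(1))
    u,v=P[n]["knob"]; uu,vv=np.meshgrid(np.arange(u-25,u+26),np.arange(v-25,v+26)); p=depth(c,uu,vv)
    t=p[p[:,2]>270]; hz=p[:,2]>280; q=p[hz]; print(n,"knob",len(q),np.median(q,0).round(1),"mid",((q.min(0)+q.max(0))/2).round(1),(q.max(0)-q.min(0)).round(1), "z>255 mid",((p[p[:,2]>258].min(0)+p[p[:,2]>258].max(0))/2).round(1))
    b=p[(p[:,2]>203)&(p[:,2]<209)];print(" beam",len(b),b.min(0).round(1),b.max(0).round(1))
c=C["top"];h=cv2.cvtColor(c["frame"],cv2.COLOR_RGB2HSV)
uu,vv=np.meshgrid(np.arange(170,280),np.arange(180,260));p=depth(c,uu,vv)
for lo,hi in((203,211),(15,24)):
    q=p[(p[:,2]>lo)&(p[:,2]<hi)][:,:2].astype(np.float32);print(lo,cv2.minAreaRect(q),len(q))
a=C["top"]["frame"][185:265,350:450];b=C["side"]["frame"][280:400,310:410]
f=lambda x:cv2.resize(x[...,::-1],(390,460),interpolation=cv2.INTER_CUBIC)
cv2.imwrite("pics/crop.png",np.hstack([f(a),f(b)]))
E
```

```text
top start [381.6 243.4] 112 [[ 471.9 -299.1   67. ]] depth med [ 472.7 -299.8   65.3]
top decoy [427.1 253.1] 110 [[ 448.9 -431.4   67. ]] depth med [ 448.9 -431.1   66. ]
top stop [365.1 193.8] 100 [[ 615.6 -251.9   67. ]] depth med [ 615.5 -252.1   66.5]
top knob 299 [526.3 151.5 283.4] mid [458.4  87.4 717.8] [186.2 176.2 875.6] z>255 mid [458.6  87.7 714. ]
 beam 508 [499.7  95.8 203.1] [551.4 226.4 209. ]
side start [337.2 330.2] 146 [[ 466.  -308.9   67. ]] depth med [ 467.2 -308.    65.9]
side decoy [374.6 372.9] 182 [[ 443.5 -440.7   67. ]] depth med [ 444.1 -440.5   66.4]
side stop [367.1 291.3] 118 [[ 609.9 -261.4   67. ]] depth med [ 611.  -260.2   65.6]
side knob 115 [521.4 144.7 282.5] mid [ 213.3 -323.2  568.3] [660.8 982.2 576.3] z>255 mid [ 216.6 -323.2  557.6]
 beam 221 [495.7 106.6 203.2] [552.8 233.5 209. ]
203 ((526.1593017578125, 152.43894958496094), (49.393123626708984, 166.49778747558594), 3.4515249729156494) 746
15 ((526.0494384765625, 152.57003784179688), (128.87283325195312, 166.90634155273438), 2.7174110412597656) 1134
```

View pics/crop.png

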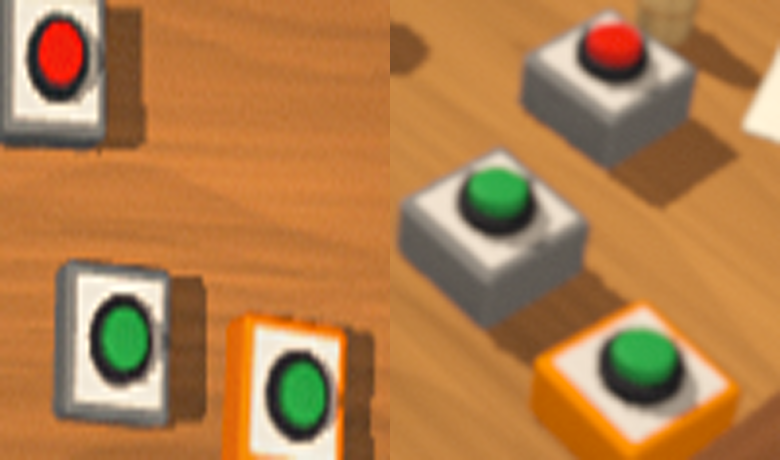

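The crop confirms it: the green cap at crop (120,340) on a grey box is the target. The same cap on an orange box is the decoy, and the red one is further ahead. The two views put start at about (471,-301) and the knob at (526,152). Both fit the heights given.

servo_tool:
  motion:
    - [[0.28,-0.82,0.15,0,0,0,1],[0.28,-0.82,0.15,0,0,0,1],[0.28,-0.82,0.15,0,0,0,1],[0.28,-0.82,0.15,0,0,0,1],[0.28,-0.82,0.15,0,0,0,1],[0.28,-0.82,0.15,0,0,0,1],[0.28,-0.82,0.15,0,0,0,1],[0.28,-0.82,0.15,0,0,0,1],[0.28,-0.82,0.15,0,0,0,1],[0.28,-0.82,0.15,0,0,0,1]]
  newtons: 20

```text
clock: 1.1
eef_pos: [332.2, 102.4, 250.3]
eef_rot: [3.141, 0.001, 2.781]
wrist_force: [0.1, -0.5, 0.1]
finger_gap: 17.2
finger_force: 0.0
```

servo_tool:
  motion:
    - [[0.28,-0.814,-0.28,0,0,0,1],[0.28,-0.814,-0.28,0,0,0,1],[0.28,-0.814,-0.28,0,0,0,1],[0.28,-0.814,-0.28,0,0,0,1],[0.28,-0.814,-0.28,0,0,0,1],[0.28,-0.814,-0.28,0,0,0,1],[0.28,-0.814,-0.28,0,0,0,1],[0.28,-0.814,-0.28,0,0,0,1],[0.28,-0.814,-0.28,0,0,0,1],[0.28,-0.814,-0.28,0,0,0,1]]

```text
clock: 2.1
eef_pos: [470.9, -303.6, 105.8]
eef_rot: [3.14, -0.005, 2.784]
wrist_force: [0.5, 1.0, -0.9]
finger_gap: 0.5
finger_force: 0.0
```

```bash
python3 - <<'E'
from h import *
s=manip.read_state();print(s["eef_pos"],s["eef_rot"],s["finger_gap"],s["wrist_force"])
a=cam("top")["frame"][185:305,310:450];b=cam("side")["frame"][240:380,260:400]
f=lambda x:cv2.resize(x[...,::-1],(390,390),interpolation=cv2.INTER_CUBIC)
cv2.imwrite("pics/above.png",np.hstack([f(a),f(b)]))
E
```

```text
[ 470.91704364 -303.57597859  105.7557041 ] [ 3.14043904 -0.00479686  2.78429634] 0.503821062979165 [ 0.47860726  0.98766376 -0.92102461]
```

View pics/above.png

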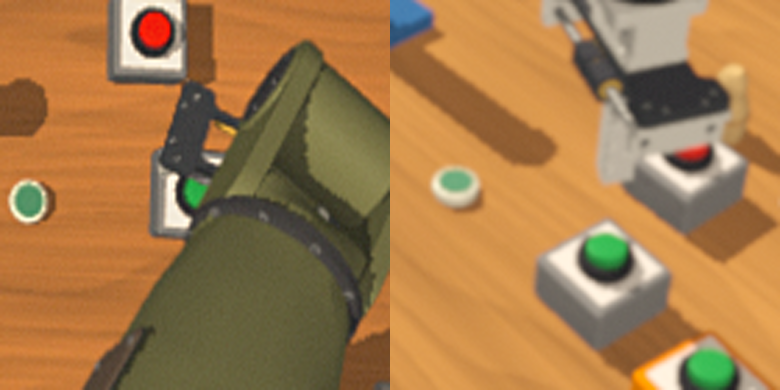

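The tool tip (right-hand crop at (613,180)) is straight above the green cap at (605,250), and the red button is well clear.

servo_tool:
  motion:
    - [[0,0,-0.08,0,0,0,1],[0,0,-0.08,0,0,0,1],[0,0,-0.08,0,0,0,1],[0,0,-0.085,0,0,0,1],[0,0,-0.09,0,0,0,1],[0,0,-0.095,0,0,0,1],[0,0,-0.098,0,0,0,1],[0,0,-0.098,0,0,0,1],[0,0,-0.098,0,0,0,1]]

```text
clock: 3.1
eef_pos: [471.1, -301.3, 60.7]
eef_rot: [-3.142, -0.0, 2.787]
wrist_force: [0.5, 0.1, -1.0]
finger_gap: 0.6
finger_force: 0.0
```

```bash
python3 - <<'E'
from h import *
s=manip.read_state();print(s["eef_pos"],s["wrist_force"],s["moment"])
a=cam("top")["frame"][215:285,340:420];b=cam("side")["frame"][270:370,290:390]
f=lambda x:cv2.resize(x[...,::-1],(400,400),interpolation=cv2.INTER_CUBIC)
cv2.imwrite("pics/press.png",np.hstack([f(a),f(b)]))
E
```

```text
[ 471.05496762 -301.32039744   60.69720105] [ 0.50331027  0.12990669 -0.99223037] [ 0.00058783  0.01646462 -0.02777709]
```

View pics/press.png

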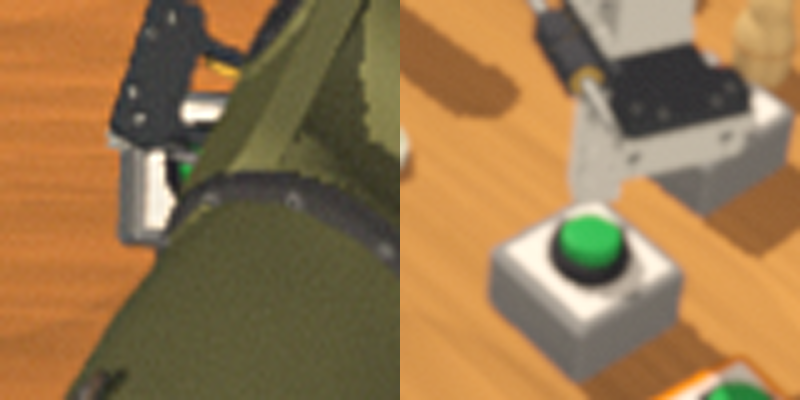

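The press missed. In the right-hand crop the fingertip, at about (595,200), sits behind the cap at (590,245), away from the side camera. I'll measure the tip and the cap in the same picture.

```bash
python3 - <<'E'
from h import *
c=cam("side");c0=np.load("side.npy",allow_pickle=True).item()
# tip = newly appeared pixels around lower end
uu,vv=np.meshgrid(np.arange(328,352),np.arange(295,335));p=depth(c,uu,vv).reshape(uu.shape+(3,));p0=depth(c0,uu,vv).reshape(p.shape)
m=(c["range_z"][295:335,328:352]<c0["range_z"][295:335,328:352]-15)
for r in range(10,40,2):
    q=p[r][m[r]]
    if len(q):print(295+r,uu[r][m[r]].min(),uu[r][m[r]].max(),np.median(q,0).round(1))
h=cv2.cvtColor(c["frame"],cv2.COLOR_RGB2HSV).astype(int);g=(h[...,0]>45)&(h[...,0]<85)&(h[...,1]>120);g[:, :320]=0;g[:, 355:]=0;g[350:]=0
v,u=np.nonzero(g);print("cap",len(u),u.mean(),v.mean(),np.median(depth(c,u,v),0),depth(c,u,v).min(0),depth(c,u,v).max(0))
E
```

```text
305 333 351 [ 419.2 -358.1  208.7]
307 333 351 [ 422.9 -360.4  205.4]
309 332 351 [ 441.8 -337.   168.6]
311 332 351 [ 425.6 -361.2  196.3]
313 332 351 [ 442.2 -338.1  158. ]
315 332 344 [ 461.9 -311.9  115.2]
317 333 344 [ 461.5 -313.4  109.5]
319 333 344 [ 462.3 -311.7  105. ]
321 334 336 [ 458.9 -305.6   96.9]
cap 144 337.25 330.15972222222223 [ 467.19206938 -307.45098429   65.67092668] [ 455.21748292 -319.77618904   55.03275321] [ 483.27541847 -290.80009496   69.70757598]
```

```bash
python3 - <<'E'
from h import *
c=np.load("side.npy",allow_pickle=True).item()
for v in range(150,180,3):
    u=np.arange(60,76);p=depth(c,u,np.full(16,v));k=c["range_z"][v,60:76]<1130
    print(v,u[k].min() if k.any() else None,np.median(p[k],0).round(0) if k.any() else c["range_z"][v,60:76].min())
T=np.linalg.inv(c["cam_to_world"]);f=210/np.tan(np.radians(c["vfov"]/2))
for P in((191,515.5,174),(471,-303.6,105.8),(471,-301,60.7),(471,-301,100)):
    q=(T@[*P,1])[:3];s=q[:2]/q[2];s=s*(1+c["k1"]*(s@s));print(P,(s*f+[c["cx"],c["cy"]]).round(1),q[2].round(0))
print(manip.read_state()["joints"])
E
```

```text
150 None 1290.6525
153 None 1295.6924
156 None 1297.6482
159 None 1301.6477
162 None 1308.6011
165 None 1314.2448
168 None 1317.9026
171 None 1324.3179
174 67 [-117. -814.  856.]
177 None 2265.7158
(191, 515.5, 174) [ 72. 176.] 1403.0
(471, -303.6, 105.8) [338.9 315. ] 1050.0
(471, -301, 60.7) [336.1 329.1] 1076.0
(471, -301, 100) [337.8 316.3] 1055.0
[-6.34512560e-01  4.38431430e-01  1.61291435e+00 -3.03106768e-06
  1.09018140e+00 -1.85046466e+00]
```

The gripper open at the start matched its projection. Closed, the tip ends some 25–35 mm higher than the TCP reading, with its xy correct. I'll go on down in small steps, watching the force.

servo_tool:
  motion:
    - [[0,0,-0.01,0,0,0,1],[0,0,-0.02,0,0,0,1],[0,0,-0.03,0,0,0,1],[0,0,-0.03,0,0,0,1]]

```text
clock: 3.65
eef_pos: [470.6, -301.0, 44.6]
eef_rot: [3.141, -0.001, 2.787]
wrist_force: [0.3, -0.5, -0.7]
finger_gap: 0.1
finger_force: 0.0
```

servo_tool:
  motion:
    - [[0,0,-0.006,0,0,0,1],[0,0,-0.012,0,0,0,1],[0,0,-0.012,0,0,0,1]]

```text
clock: 3.95
eef_pos: [470.9, -301.1, 39.2]
eef_rot: [3.141, -0.001, 2.787]
wrist_force: [0.2, 0.0, -0.5]
finger_gap: 0.3
finger_force: 0.0
```

servo_tool:
  motion:
    - [[0,0,-0.004,0,0,0,1],[0,0,-0.008,0,0,0,1],[0,0,-0.008,0,0,0,1]]

```text
clock: 4.25
eef_pos: [471.2, -301.4, 35.6]
eef_rot: [-3.142, 0.0, 2.787]
wrist_force: [-0.1, 1.3, 2.2]
finger_gap: 0.6
finger_force: 0.9
```

servo_tool:
  motion:
    - [[0,0,-0.004,0,0,0,1],[0,0,-0.004,0,0,0,1],[0,0,-0.004,0,0,0,1]]

```text
clock: 4.55
eef_pos: [471.2, -301.3, 33.8]
eef_rot: [-3.142, 0.0, 2.787]
wrist_force: [-0.3, 0.1, 3.2]
finger_gap: 0.4
finger_force: 1.4
```

servo_tool:
  motion:
    - [[0,0,-0.003,0,0,0,1],[0,0,-0.003,0,0,0,1],[0,0,-0.003,0,0,0,1]]

```text
clock: 4.85
eef_pos: [471.2, -301.3, 32.2]
eef_rot: [-3.141, 0.0, 2.787]
wrist_force: [0.2, -0.3, 3.7]
finger_gap: 0.5
finger_force: 1.9
```

```bash
python3 - <<'E'
from h import *
s=manip.read_state();print(s["eef_pos"],s["wrist_force"],s["moment"])
c=cam("side");b=c["frame"][270:370,290:390]
cv2.imwrite("pics/press2.png",cv2.resize(b[...,::-1],(400,400),interpolation=cv2.INTER_CUBIC))
E
```

```text
[ 471.15373989 -301.33203365   32.23100653] [ 0.22534882 -0.33163915  3.69064801] [-0.12792201 -0.06555444 -0.05954796]
```

View pics/press2.png

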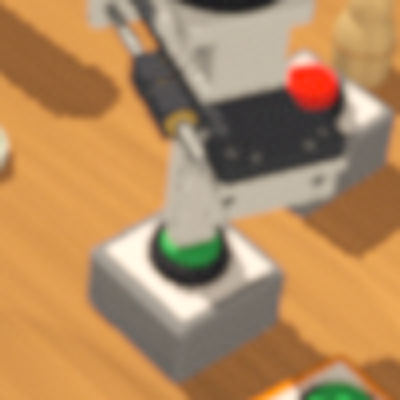

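The tip now stands on the green cap, at (190,240), which has sunk partway. The force is rising along the button's spring curve, so I'll keep going until it reaches the stop.

servo_tool:
  motion:
    - [[0,0,-0.003,0,0,0,1],[0,0,-0.003,0,0,0,1],[0,0,-0.003,0,0,0,1]]

```text
clock: 5.2
eef_pos: [471.1, -301.3, 30.7]
eef_rot: [-3.142, 0.0, 2.787]
wrist_force: [0.4, -0.2, 5.0]
finger_gap: 0.1
finger_force: 2.3
```

servo_tool:
  motion:
    - [[0,0,-0.003,0,0,0,1],[0,0,-0.003,0,0,0,1],[0,0,-0.003,0,0,0,1]]

```text
clock: 5.5
eef_pos: [471.3, -301.4, 30.3]
eef_rot: [-3.141, 0.001, 2.787]
wrist_force: [-4.1, 3.2, 15.7]
finger_gap: 0.4
finger_force: 8.1
```

The button is at its stop: the force jumped to 16 N at TCP 30.3, where the cap is at 61 mm. So with the gripper closed the tip is about 31 mm above the reading. Next I rise, then cross to above the knob.

servo_tool:
  motion:
    - [[0,0,0.1,0,0,0,1],[0,0,0.2,0,0,0,1],[0,0,0.3,0,0,0,1],[0,0,0.4,0,0,0,1],[0,0,0.5,0,0,0,1],[0,0,0.56,0,0,0,1],[0,0,0.56,0,0,0,1]]

```text
clock: 6.2
eef_pos: [471.7, -301.7, 313.1]
eef_rot: [-3.14, 0.006, 2.787]
wrist_force: [-0.5, 0.4, -0.8]
finger_gap: 0.4
finger_force: 0.0
```

servo_tool:
  motion:
    - [[0.11,0.906,0,0,0,0,1],[0.11,0.906,0,0,0,0,1],[0.11,0.906,0,0,0,0,1],[0.11,0.906,0,0,0,0,1],[0.11,0.906,0,0,0,0,1],[0.11,0.906,0,0,0,0,1],[0.11,0.906,0,0,0,0,1],[0.11,0.906,0,0,0,0,1],[0.11,0.906,0,0,0,0,1],[0.11,0.906,0,0,0,0,1]]

```text
clock: 7.2
eef_pos: [525.4, 156.0, 307.0]
eef_rot: [-3.14, -0.003, 2.791]
wrist_force: [0.1, -0.5, -0.5]
finger_gap: 0.5
finger_force: 0.0
```

```bash
python3 - <<'E'
from h import *
s=manip.read_state();print(s["clock"],s["eef_pos"],s["wrist_force"])
c=cam("side");b=c["frame"][100:200,180:300];a=cam("top")["frame"][150:260,150:270]
f=lambda x:cv2.resize(x[...,::-1],(400,400),interpolation=cv2.INTER_CUBIC)
cv2.imwrite("pics/knob.png",np.hstack([f(a),f(b)]))
E
```

```text
7.2 [525.4051985  156.01789399 306.96648166] [ 0.10463061 -0.49351232 -0.45032374]
```

View pics/knob.png

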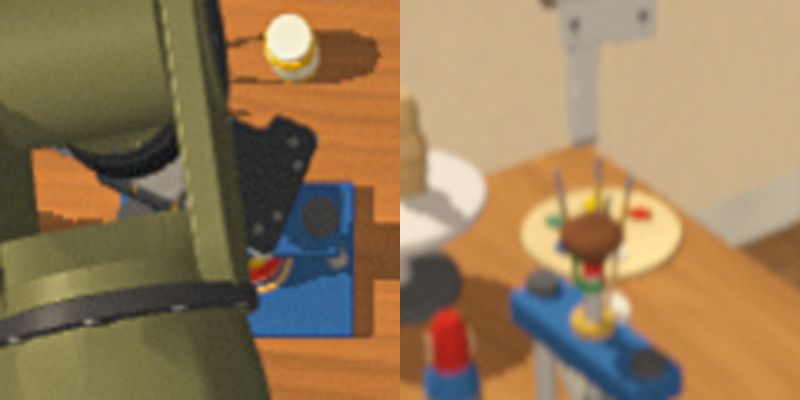

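The tip, at (584,140) in the right-hand crop, is above the knob at (590,225), with clear air between.

servo_tool:
  motion:
    - [[0,0,-0.03,0,0,0,1],[0,0,-0.06,0,0,0,1],[0,0,-0.08,0,0,0,1],[0,0,-0.09,0,0,0,1],[0,0,-0.1,0,0,0,1],[0,0,-0.1,0,0,0,1]]

```text
clock: 7.9
eef_pos: [526.0, 151.4, 258.8]
eef_rot: [-3.141, -0.0, 2.786]
wrist_force: [0.1, 0.5, 0.7]
finger_gap: 0.6
finger_force: 0.0
```

servo_tool:
  motion:
    - [[0,0,-0.004,0,0,0,1],[0,0,-0.008,0,0,0,1],[0,0,-0.012,0,0,0,1],[0,0,-0.016,0,0,0,1],[0,0,-0.016,0,0,0,1]]

```text
clock: 8.4
eef_pos: [526.1, 151.8, 251.1]
eef_rot: [3.141, 0.0, 2.787]
wrist_force: [-0.5, 0.0, 2.2]
finger_gap: 0.3
finger_force: 1.0
```

servo_tool:
  motion:
    - [[0,0,-0.004,0,0,0,1],[0,0,-0.008,0,0,0,1],[0,0,-0.012,0,0,0,1],[0,0,-0.016,0,0,0,1],[0,0,-0.02,0,0,0,1],[0,0,-0.024,0,0,0,1],[0,0,-0.024,0,0,0,1]]

```text
clock: 9.1
eef_pos: [526.2, 151.8, 239.4]
eef_rot: [3.141, 0.001, 2.787]
wrist_force: [-1.7, 0.5, 8.2]
finger_gap: 0.3
finger_force: 3.7
```

servo_tool:
  motion:
    - [[0,0,-0.003,0,0,0,1],[0,0,-0.006,0,0,0,1],[0,0,-0.009,0,0,0,1],[0,0,-0.012,0,0,0,1],[0,0,-0.012,0,0,0,1]]

```text
clock: 9.6
eef_pos: [526.2, 151.8, 233.9]
eef_rot: [3.141, 0.001, 2.787]
wrist_force: [-2.1, -0.4, 10.6]
finger_gap: 0.8
finger_force: 5.4
```

servo_tool:
  motion:
    - [[0,0,-0.003,0,0,0,1],[0,0,-0.006,0,0,0,1],[0,0,-0.009,0,0,0,1],[0,0,-0.012,0,0,0,1],[0,0,-0.012,0,0,0,1],[0,0,-0.012,0,0,0,1],[0,0,-0.012,0,0,0,1],[0,0,-0.012,0,0,0,1]]

```text
clock: 10.4
eef_pos: [526.2, 151.8, 228.5]
eef_rot: [3.141, 0.002, 2.787]
wrist_force: [-3.5, 0.4, 13.7]
finger_gap: 0.8
finger_force: 7.1
```

```bash
python3 - <<'E'
from h import *
s=manip.read_state();print(s["clock"],s["eef_pos"],s["wrist_force"])
c=cam("side");b=c["frame"][130:270,180:300]
cv2.imwrite("pics/hold.png",cv2.resize(b[...,::-1],(510,595),interpolation=cv2.INTER_CUBIC))
E
```

```text
10.4 [526.24747851 151.78096927 228.51179653] [-3.5214526   0.43859848 13.65932014]
```

View pics/hold.png

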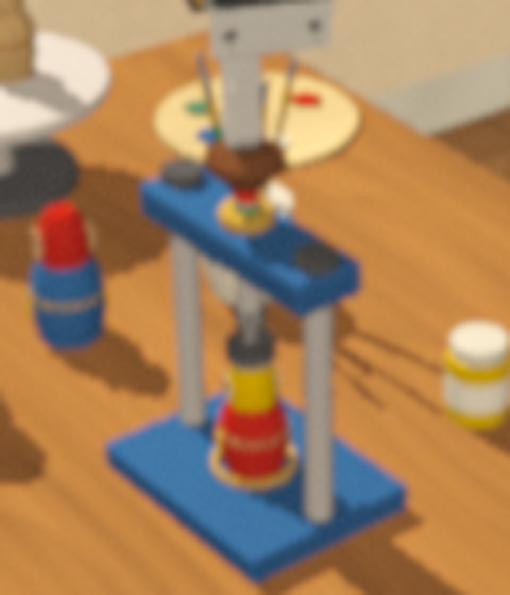

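The tip holds the knob at (245,160). Green shows at the collar (245,208), with red still above it, and the pad is on the upright doll at (250,350). The force of 13.7 N and the travel of about 25 mm agree. I'll hold a little longer, then hand in.

servo_tool:
  motion:
    - [[0,0,0,0,0,0,1],[0,0,0,0,0,0,1],[0,0,0,0,0,0,1],[0,0,0,0,0,0,1],[0,0,0,0,0,0,1],[0,0,0,0,0,0,1],[0,0,0,0,0,0,1],[0,0,0,0,0,0,1]]

```text
clock: 11.25
eef_pos: [526.3, 151.8, 228.5]
eef_rot: [3.141, 0.002, 2.787]
wrist_force: [-3.6, -0.2, 14.9]
finger_gap: 0.4
finger_force: 7.1
```

```bash
python3 -c "
from cell import manip
s=manip.read_state();print(s['eef_pos'],s['wrist_force']);print(manip.sign_off())"
```

```text
[526.27485278 151.77596999 228.49232898] [-3.56295982 -0.22842388 14.93587286]
the job is handed in; nothing more can be done
None
```

I pushed the green button to its stop and let it go, then handed the job in at about 11 s with the palm knob held down about 25 mm (about 14 N); no verdict came back, and the red button was never touched.

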